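# Lock the stroke stop of the tablet press

## Robot

A 6-joint arm with a two-finger parallel gripper is mounted at the origin on the work surface. World frame = base frame: x ahead of the robot, y to its left, z up, the work surface at z = 0. Lengths are in m, angles in degrees, forces in N, time in s.
With the tool pointing down it reaches from about 0.4 to 0.825 m from the base axis. Payload 7 kg.
Tool frame: the origin (TCP) lies on the centre line of the jaws, within the pads' length; the fingertips stand r.nose_length ahead of it and the grasp point (between the pads) lies 2 mm behind it (r.nose_length is the distance from the TCP to the fingertips, in m); z points along the fingers, y is the direction in which the jaws open and shut (so a half turn about z gives the same grasp; the last joint's range is limited). The gripper opens to 88 mm and grips with 3 to 60 N. Pads are 19 mm wide; open, the fingers measure 130 mm over their backs; the gripper's body (78 mm by 193 mm) begins 47 mm behind the grasp point.
Start: joints at [80.449, 20.546, 0.682, 0, -70.136, -16.507], TCP at [0.297, 0.606, 0.212] pointing down, gripper open.
Joint ranges: [-176.03, 176.03], [-82.01, 121.73], [-58.28, 71.71], [-173.87, 95.51], [-174.79, -0.11], [-173.66, 173.66]. Speed limits (degrees/s): [136.94, 136.94, 172.46, 180, 180, 180].

## Interface

Orientations are given as [roll, pitch, yaw] about the fixed x, y, z axes, in that order (R = Rz(yaw) Ry(pitch) Rx(roll)).
In Python, from plant import r gives the robot as it stands.
- The arm moves only by the tool apply_moves, never from a script. Its argument "targets" is a list of rows, each a list of 3 entries, a list of its own where there are three numbers: the shift along the tool's x, y, z scaled (see below), then the turn, a rotation vector about the tool's x, y, z scaled (see below), then the finger opening in mm, from 0 to 87.6. A call has 1 to 5 rows; each row shifts and turns the pose as measured when the row begins, along the tool's axes as they then stand; what a row does not reach is not made up. The controller multiplies each number of a shift by 0.04 m and each number of a turn by 8 degrees. A row lasts 1/10 s, in which the tool goes at most 50 mm and 8.59 degrees, less where a joint would pass 70% of its speed; a pose out of reach is approached as far as the arm can. A call with a number of a shift or a turn outside -1 to 1 is refused whole. A call with a gripper value outside its range is refused whole. The fingers move at their own pace and stop on an object; "squeeze" is the grip in N (left out, the last holds). Time passes only in rows, so rows that do not move let the fingers close. It gives the time, the measured TCP pose, the force and the opening at its end, in the units of the state.
- r.get_state(): the state, without advancing time (a new reading comes with each control period).
- r.capture(name): name is "scene" or "top" or "wrist"; returns a dict with "img" (420x560x3 uint8, blue, green, red), "z_map" (420x560 float32, m along the optical axis (not along the pixel's ray), 0 where there is no reading), "fx", "fy", "cx", "cy" (pixels), "k1" (the pictures are not rectified: a ray, as slopes to the right and down, at radius r is drawn at 1 + k1 r^2 times it, then the intrinsics apply), "camera_from_world" (4x4, takes a point from world to camera coordinates); the wrist camera has in their place "mount" (4x4, takes a point from camera to tool coordinates, whose origin is the TCP and whose axes are the flange's). Camera axes: x right, y up, looking along -z (the intrinsics and any distortion apply to the point x, -y, -z); pixel columns grow to the right and rows downward; lengths in m; the calibration is good to about 2 mm. A picture is of the moment at which its call begins: read the wrist's pose just before it.
- r.close_job(): hands the job in, once; it reports no verdict.
The state is a dict: "time_s": time; "joints": joint angles; "qd": joint speeds; "joint_torque": joint torques, N m; "tcp_pos": TCP position; "eef_rot": TCP orientation; "contact_force": force on the tool from outside, world axes, zero at the start; "moment": the same for the moment, N m; "gripper_width": finger opening in m.
Only numpy, scipy, OpenCV 4.12 (cv2) and the standard library are available. Lean on these libraries where they do the work, as an engineer would, in place of code of your own. Each camera call takes 0.05 s, during which the arm holds its last target.

## Task

The hexagonal stop nut on the threaded spindle of the hand tablet press is already at its setting. Run the two-armed lock nut above it down the spindle and tighten it firmly against the stop nut, to about 0.8 N m, so that the two stay locked together when you let go. Do not let the stop nut turn off its setting, and leave everything else on the table where it is.

Things in the scene. Friction and masses are not known exactly. Their poses are not given: they have to be found in the camera images.
- press: grey cast-iron hand press, bolted down, immovable: base 230 x 130 mm, column at its back, head 168 x 76 mm with a flat top 195 mm above the table. Origin on the table directly below the spindle's axis; z up, -x its front (ram, tablet mould). On its -y side a level steel lever bar with black ball ends lies 58 mm from the spindle axis, all of it below 196 mm.
- spindle_top (a point): centre of the free top end of the press's upright steel spindle, 300 mm above the table, on its axis. The spindle is 24 mm thick with a coarse right-hand thread, 5 mm per turn; it stands out of the head's top and carries the stop nut and, above it, the lock nut. Nothing else near the nuts rises above the head's top.
- stop_nut: the lower nut: plain steel hexagon, 46 mm across flats, 24 mm high, 11 to 23 mm clear above the head. Origin on the spindle axis at its underside, z up; turns with the nut. Only more than about 1 N m turns it on the thread, also when passed on through the lock nut. The worn thread has up to 1.5 mm end play: pressed down it gives by an unknown part of that (5 N) before it bears hard.
- stop_nut_corner (a point): an upper corner of the stop nut's hexagon, 26.6 mm from the spindle axis; it shows whether the stop nut has turned: 10 degrees move it sideways by 4.6 mm.
- lock_nut: the upper nut, steel: barrel 46 mm across, its top 30 mm above the nut's underside, on a serrated flange 51 mm across, with two opposite arms. Origin on the spindle axis at its underside, z up, x along the arms; turns and sinks with the nut. Clockwise from above screws it down. At first its underside is 3 to 7.5 mm above the stop nut's top face (0.6 to 1.5 turns).
- lock_nut_arm (a point): end of the lock nut's +x arm, on the arm's middle line, 63.5 mm from the axis and 19 mm above the nut's underside (16 mm at the barrel); the other arm is its mirror image. Straight round bars 13 mm thick, rounded ends reaching 70 mm. An arm can be pushed round with closed fingers, or the barrel gripped across the arms, turned and regrasped.
- lock_nut_flange (a point): centre of the lock nut's serrated underside. The nut runs freely (below 0.1 N m) until this meets the stop nut's top face; pressing that nut through its end play takes up to 0.25 N m; then the torque climbs steeply, to 0.8 N m within half a radian; the serrations hold it when let go. 0.8 N m is 17 N pushed squarely at 48 mm from the axis; below 0.6 N m it is not properly tight.
- spanner_grip (a point): steel open-ended spanner, 200 mm, lying beside the press; the point is on its handle. Not part of the job; leave it.
- spare_punch: spare steel punch, 32 mm flange with a 20 mm stem, 42 mm tall, standing in front of the press; origin at the underside. Not part of the job; leave it.
- tablet_carton: open cardboard carton with pressed brown tablets, 125 x 95 x 40 mm, to the right of the press; origin at the underside. Not part of the job; leave it.
- mortar: brass mortar, 120 mm across, 100 mm tall; origin at the underside. Not part of the job; leave it.
- jar: closed amber glass jar, 84 mm across, 140 mm tall; origin at the underside. Not part of the job; leave it.
- basin: blue plastic basin, 260 mm across, 85 mm tall; origin at the underside. Not part of the job; leave it.
- scoop_grip (a point): long spoon, 200 mm; the point is on its handle. Not part of the job; leave it.

How it is judged:
By the outcome, as a careful person would: the job done as asked, in the order asked, and still so for the second after the job is handed in, with the robot touching nothing.
It also fails if it takes over 58 s, if anything falls off the work surface, if the arm or the gripper's body presses on something with over 40 N, if the wrist force passes 120 N, or if a joint passes its speed limit or range.

## Working session

There is one attempt and no reset: what is moved stays moved. The work goes in short steps, Python scripts to look and compute and a tool call to move; the robot and the scene stay as the last step left them, time stands still between calls to the robot, and variables do not carry over. Pictures are saved under pics/ and viewed, and the job is handed in when it is done.

Besides the shell and the picture viewer there is one more tool, called after "Request:" in YAML: its name, and indented under it one key for each argument. apply_moves: Moves the arm, as the interface text tells. Its arguments: {"type":"object","properties":{"targets":{"type":"array","items":{"type":"array"}},"squeeze":{"type":"number"}},"required":["targets"]}

```bash
ls; mkdir -p pics
python3 - <<'E'
from plant import r
import cv2
print(r.get_state(), r.nose_length)
for n in ("scene","top","wrist"):
    c=r.capture(n); cv2.imwrite(f"pics/{n}0.png",c["img"])
    print(n,{k:v for k,v in c.items() if k not in("img","z_map")})
print(r.get_state()["time_s"])
E
```

```text
pics
{'time_s': 0.0, 'joints': array([ 8.04503362e+01,  2.05909785e+01,  6.32963493e-01, -1.93963228e-02,
       -7.01354985e+01, -1.65066214e+01]), 'qd': array([ 0.02522358,  0.00036517,  0.06266486,  0.08993634, -0.01237097,
       -0.08689552]), 'joint_torque': array([ 2.79076034e-03, -5.82726574e+01,  2.93047732e+01,  6.99658647e+00,
        6.97416253e-03, -1.46059956e-04]), 'tcp_pos': array([0.29630379, 0.60591362, 0.21142398]), 'eef_rot': array([ 1.79905159e+02, -9.08983867e-03, -2.60628834e+01]), 'contact_force': array([ 0.0180421 , -0.17687155, -0.55271959]), 'moment': array([-0.02839506, -0.00789771, -0.01925739]), 'gripper_width': 0.08760419145223568} 0.017
scene {'fx': 460.6363644445983, 'fy': 460.6363644445983, 'cx': 283.80568495278885, 'cy': 207.9513090673753, 'k1': 0.03891292631880294, 'camera_from_world': array([[ 0.51414759,  0.85769792,  0.00255516, -0.22051766],
       [-0.49773133,  0.29593657,  0.8152822 ,  0.07359962],
       [ 0.69850969, -0.42044717,  0.5790582 , -1.80074993],
       [ 0.        ,  0.        ,  0.        ,  1.        ]])}
top {'fx': 463.136517
[... 268 characters left out ...]
7331e-01,
        -4.82768609e-01],
       [-1.38659647e-01, -1.66235889e-03,  9.90338699e-01,
        -1.50714296e+00],
       [ 0.00000000e+00,  0.00000000e+00,  0.00000000e+00,
         1.00000000e+00]])}
wrist {'fx': 356.82351720608773, 'fy': 356.82351720608773, 'cx': 283.979583675829, 'cy': 209.22890019441462, 'k1': -0.07368674031977569, 'mount': array([[-1.72293394e-04,  9.62949893e-01,  2.69680318e-01,
         7.22525280e-02],
       [ 9.99999973e-01,  1.24062595e-04,  1.95888700e-04,
        -1.41447135e-04],
       [ 1.55173763e-04,  2.69680345e-01, -9.62949888e-01,
        -1.71910692e-01],
       [ 0.00000000e+00,  0.00000000e+00,  0.00000000e+00,
         1.00000000e+00]])}
0.15
```

View pics/scene0.png

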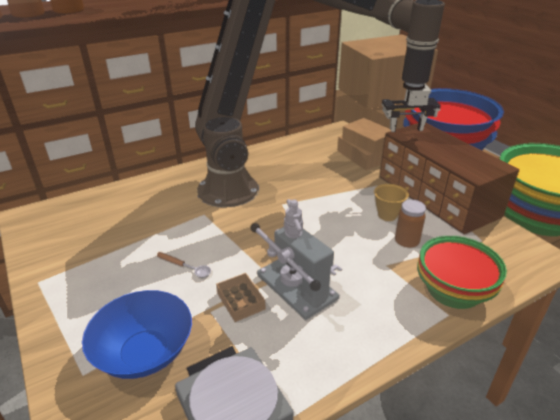

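View pics/top0.png

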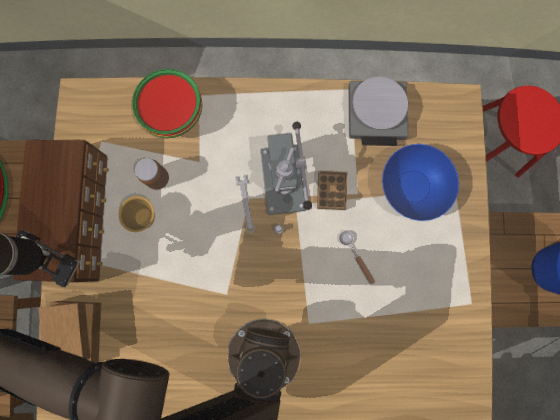

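View pics/wrist0.png

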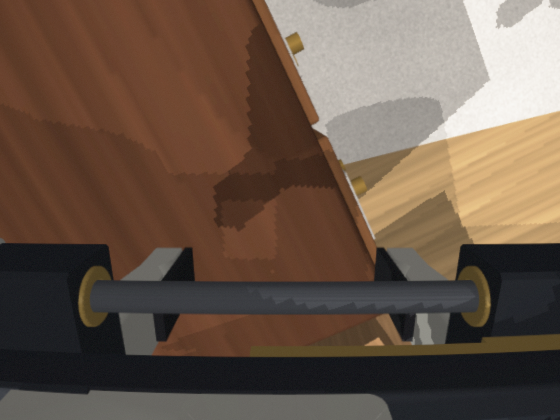

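The top view shows the press head near (285,170) with the lock nut arms diagonal across it. In the scene view the nuts stand near (293,225). I'll zoom in on both.

```bash
cat > h.py <<'E'
from plant import r
import numpy as np, cv2
def und(c,u,v):
    K=np.array([[c["fx"],0,c["cx"]],[0,c["fy"],c["cy"]],[0,0,1]])
    p=cv2.undistortPoints(np.array([[[u,v]]],float),K,np.array([c["k1"],0,0,0,0.]))[0,0]
    return np.array([p[0],-p[1],-1.])
def tf(c,st=None):
    if "mount" in c:
        from scipy.spatial.transform import Rotation as R
        T=np.eye(4);T[:3,:3]=R.from_euler("xyz",st["eef_rot"],degrees=True).as_matrix();T[:3,3]=st["tcp_pos"]
        return T@c["mount"]
    return np.linalg.inv(c["camera_from_world"])
def ray(c,u,v,st=None):
    T=tf(c,st); return T[:3,3],T[:3,:3]@und(c,u,v)
def onz(c,u,v,z,st=None):
    o,d=ray(c,u,v,st); return o+d*(z-o[2])/d[2]
def proj(c,p,st=None):
    T=np.linalg.inv(tf(c,st)); q=T[:3,:3]@np.asarray(p)+T[:3,3]
    a=np.array([q[0],-q[1]])/-q[2]; a=a*(1+c["k1"]*(a@a))
    return a[0]*c["fx"]+c["cx"],a[1]*c["fy"]+c["cy"]
def depth(c,u,v,st=None):
    o,d=ray(c,u,v,st); return o+d*c["z_map"][int(v),int(u)]
E
python3 - <<'E'
from h import *
for n,(x,y) in {"top":(235,110),"scene":(235,180)}.items():
    c=r.capture(n); np.savez(f"pics/{n}.npz",**c)
    cv2.imwrite(f"pics/{n}1.png",cv2.resize(c["img"][y:y+110,x:x+110],None,fx=5,fy=5,interpolation=cv2.INTER_CUBIC))
E
```

```text
(no output)
```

View pics/top1.png

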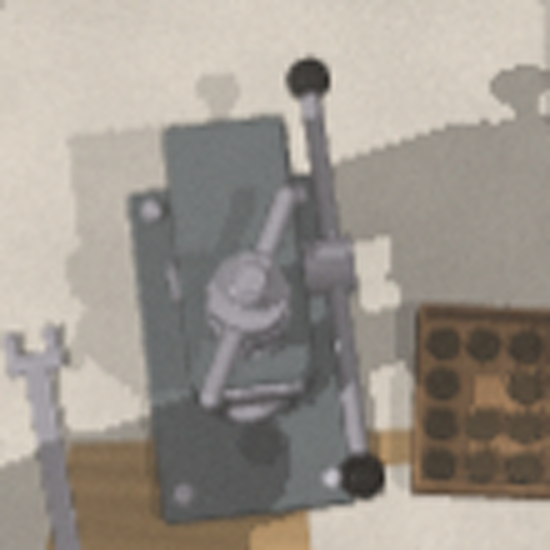

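View pics/scene1.png

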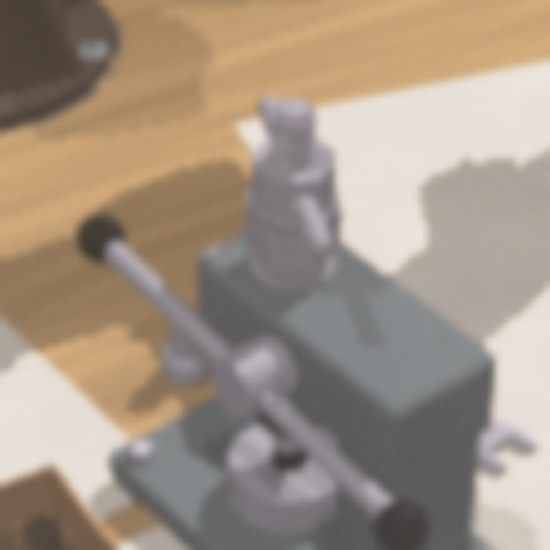

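In the top crop, the spindle top is at about (247,277), giving full-image (284.4,165.4). The arm ends are at about (290,190) and (210,402), giving (293,148) and (277,190.4).

Run:
```python
from h import *
t=dict(np.load("pics/top.npz"));s=dict(np.load("pics/scene.npz"))
print("spindle top",onz(t,284.4,165.4,.3), depth(t,284.4,165.4))
# scene: spindle top crop (290,103)
print("scene",onz(s,235+58,180+20.6,.3),depth(s,293,201))
for u,v in ((292.8,148.3),(277.2,190)): print("arm",onz(t,u,v,.265),depth(t,u,v))
# head corners top z .195
for u,v in ((165,125),(283,117),(190,390),(310,378)): print(onz(t,235+u/5,110+v/5,.195),depth(t,235+u/5,110+v/5))
```

```text
spindle top [ 0.56873589 -0.05600038  0.3       ] [ 0.56904445 -0.05601525  0.29869949]
scene [ 0.567378   -0.05581083  0.3       ] [ 0.57376856 -0.05984961  0.30392555]
arm [ 0.62803276 -0.07983355  0.265     ] [ 0.62791976 -0.07982148  0.26540845]
arm [ 0.50510343 -0.03706465  0.265     ] [ 0.50580952 -0.03705103  0.26111386]
[ 0.68799026 -0.0056909   0.195     ] [ 7.47050871e-01 -6.17855124e-04  2.24236754e-03]
[ 0.69437543 -0.07767027  0.195     ] [ 0.75452838 -0.08278117  0.00163037]
[ 0.52368277 -0.02413489  0.195     ] [ 0.52947165 -0.02373643  0.16387495]
[ 0.53229075 -0.09592716  0.195     ] [ 0.53408006 -0.09629759  0.185695  ]
```

Request:
apply_moves:
  targets:
    - [[0, 0, -1], [0, 0, 0], 87]
    - [[0, 0, -1], [0, 0, 0], 87]
    - [[0, 0, -1], [0, 0, 0], 87]
    - [[0.6, 0.5, -0.9], [0, 0, -0.4], 87]
    - [[0.85, 0.8, -0.4], [0, 0, -0.4], 87]

```text
time_s: 0.75
tcp_pos: [0.3263, 0.5354, 0.3826]
eef_rot: [179.2, -0.0, -19.3]
contact_force: [1.0, 0.6, -0.0]
gripper_width: 0.0871
```

Request:
apply_moves:
  targets:
    - [[0.75, 0.97, -0.2], [0, 0, 0], 87]
    - [[0.75, 0.97, -0.2], [0, 0, 0], 87]
    - [[0.75, 0.97, -0.2], [0, 0, 0], 87]
    - [[0.75, 0.97, -0.2], [0, 0, 0], 87]
    - [[0.75, 0.97, -0.2], [0, 0, 0], 87]

```text
time_s: 1.25
tcp_pos: [0.4043, 0.3004, 0.4278]
eef_rot: [179.4, -0.1, -19.0]
contact_force: [0.9, 1.8, -0.1]
gripper_width: 0.0869
```

Request:
apply_moves:
  targets:
    - [[0.75, 0.97, 0], [0, 0, 0], 87]
    - [[0.75, 0.97, 0], [0, 0, 0], 87]
    - [[0.75, 0.97, 0], [0, 0, 0], 87]
    - [[0.75, 0.97, 0], [0, 0, 0], 87]
    - [[0.75, 0.97, 0], [0, 0, 0], 87]

```text
time_s: 1.75
tcp_pos: [0.4819, 0.0629, 0.4329]
eef_rot: [179.7, -0.3, -18.9]
contact_force: [0.0, 0.7, -0.2]
gripper_width: 0.0871
```

Request:
apply_moves:
  targets:
    - [[0.55, 0.8, 0.1], [0, 0, 0], 87]
    - [[0.5, 0.7, 0.1], [0, 0, 0], 87]
    - [[0.3, 0.4, 0.0], [0, 0, 0], 87]
    - [[0, 0, 0], [0, 0, 0], 87]

```text
time_s: 2.15
tcp_pos: [0.5089, -0.0359, 0.4255]
eef_rot: [179.8, -0.3, -19.2]
contact_force: [0.6, 0.5, 0.3]
gripper_width: 0.0869
```

Run:
```python
from h import *
st=r.get_state(); print(st["tcp_pos"],st["eef_rot"],st["joints"],st["contact_force"],st["moment"])
c=r.capture("wrist"); np.savez("pics/w2.npz",**c,**{k:st[k] for k in("tcp_pos","eef_rot")})
cv2.imwrite("pics/w2.png",c["img"])
print(proj(c,[.568,-.0558,.3],st))
```

```text
[ 0.50893676 -0.03591087  0.42546991] [179.75948613  -0.31272859 -19.22090126] [ 18.36184879   0.73744719   2.72453523   0.38154235 -91.88590888
  52.42948664] [0.59390865 0.49650855 0.26101201] [-0.01593462  0.1056501  -0.01771635]
(np.float64(282.8049058148226), np.float64(123.28984033914212))
```

View pics/w2.png

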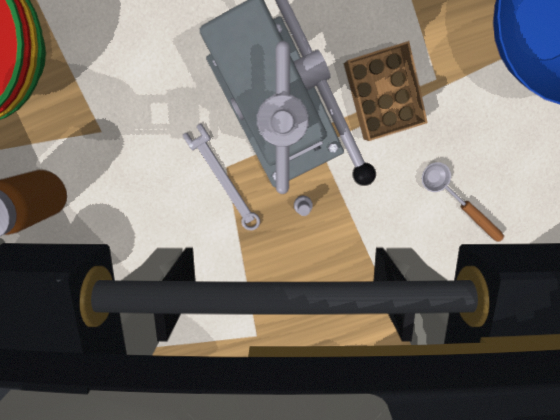

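The wrist view shows the spindle top at about (283,121), against a prediction of (283,123). The arms run vertically from (282,43) to (283,191), so the jaws already lie across them. Next I'll measure this more finely.

Run:
```python
from h import *
c=dict(np.load("pics/w2.npz"));st=c
im=cv2.resize(c["img"][30:200,220:350],None,fx=4,fy=4,interpolation=cv2.INTER_CUBIC)
cv2.imwrite("pics/w2c.png",im)
print("top",onz(c,283,121,.3,st))
for u,v in((282.3,43),(282.7,191)):print("arm",onz(c,u,v,.262,st))
for v in(50,70,80,95,100,105,110,115,121,126,131,136,141,150,175,185):print(v,depth(c,283,v,st).round(4))
```

```text
top [ 0.56967337 -0.05655339  0.3       ]
arm [ 0.63261587 -0.07795569  0.262     ]
arm [ 0.50680814 -0.03432358  0.262     ]
50 [ 0.6269 -0.0766  0.2617]
70 [ 0.6109 -0.071   0.262 ]
80 [ 0.603  -0.0683  0.2599]
95 [ 0.5903 -0.0638  0.267 ]
100 [ 0.5863 -0.0624  0.2674]
105 [ 0.5821 -0.061   0.2682]
110 [ 0.5779 -0.0594  0.2994]
115 [ 0.5742 -0.0581  0.3005]
121 [ 0.5697 -0.0566  0.2998]
126 [ 0.5659 -0.0552  0.2994]
131 [ 0.5621 -0.0539  0.2999]
136 [ 0.5563 -0.0519  0.2672]
141 [ 0.5521 -0.0505  0.2688]
150 [ 0.5436 -0.0475  0.2605]
175 [ 0.5212 -0.0397  0.2605]
185 [ 0.5126 -0.0366  0.2636]
```

View pics/w2c.png

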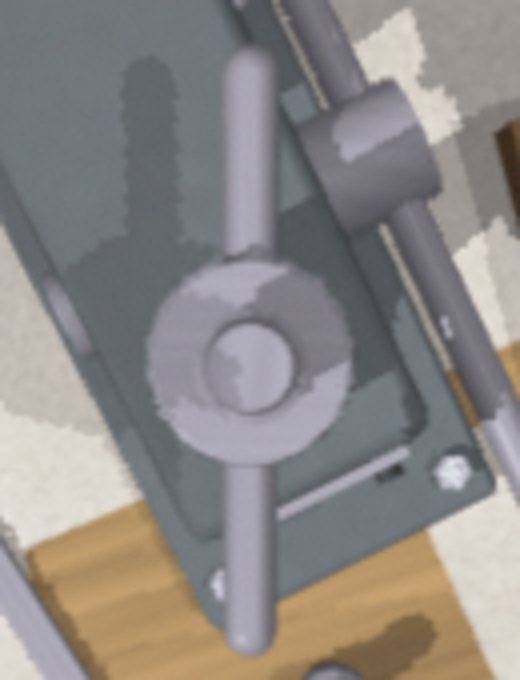

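Request:
apply_moves:
  targets:
    - [[0.7, 0, 0.3], [0, 0, 0], 87]
    - [[0.6, 0, 0.6], [0, 0, 0], 87]
    - [[0.3, 0, 0.6], [0, 0, 0], 87]
    - [[0, 0, 0.3], [0, 0, 0], 87]
    - [[0, 0, 0], [0, 0, 0], 87]

```text
time_s: 2.7
tcp_pos: [0.571, -0.0537, 0.3535]
eef_rot: [180.0, -0.5, -19.1]
contact_force: [0.4, 0.9, 0.2]
gripper_width: 0.0869
```

```bash
cat > go.py <<'E'
from h import *
from scipy.spatial.transform import Rotation as R
st=r.get_state()
def rel(p):
    M=R.from_euler("xyz",st["eef_rot"],degrees=True).as_matrix()
    return (M.T@(np.array(p)-st["tcp_pos"]))/.04
print(st["time_s"],st["tcp_pos"].round(4),st["eef_rot"].round(2),"q",st["joints"].round(1),"F",st["contact_force"].round(2),"M",st["moment"].round(3),"w",st["gripper_width"].round(4))
print("to axis",rel([.569,-.0562,.262]).round(3))
E
python3 - <<'E'
from go import *
c=r.capture("wrist");cv2.imwrite("pics/w3.png",c["img"])
E
```

```text
Traceback (most recent call last):
  File "go.py", line 7, in <module>
    print(st["time_s"],st["tcp_pos"].round(4),st["eef_rot"].round(2),"q",st["joints"].round(1),"F",st["contact_force"].round(2),"M",st["moment"].round(3),"w",st["gripper_width"].round(4))
                                                                                                                                                              ^^^^^^^^^^^^^^^^^^^^^^^^^
AttributeError: 'float' object has no attribute 'round'
```

```bash
sed -i 's/st\["gripper_width"\].round(4)/round(st["gripper_width"],4)/' go.py
python3 - <<'E'
from go import *
c=r.capture("wrist");cv2.imwrite("pics/w3.png",c["img"])
print(proj(c,[.569,-.0562,.3],st))
E
```

```text
2.7 [ 0.571  -0.0537  0.3535] [179.96  -0.48 -19.06] q [ 14.4   7.3   1.    0.3 -83.3  56.5] F [0.39 0.86 0.2 ] M [-0.015  0.073 -0.024] w 0.0869
to axis [-0.046  0.074  2.286]
(np.float64(288.8233014424555), np.float64(224.71852842634638))
```

View pics/w3.png

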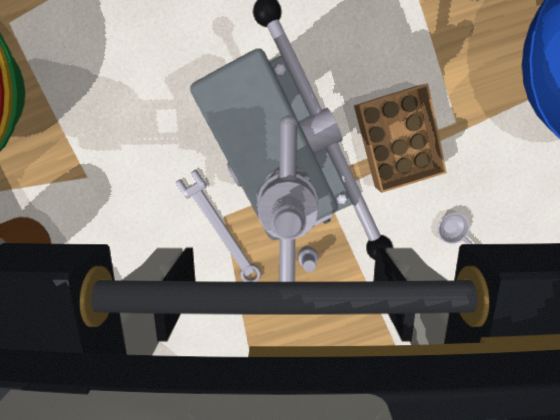

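Run:
```python
from go import *
c=r.capture("wrist");np.savez("pics/w3.npz",**c,**{k:st[k] for k in("tcp_pos","eef_rot")})
cv2.imwrite("pics/w3c.png",cv2.resize(c["img"][150:260,230:350],None,fx=5,fy=5,interpolation=cv2.INTER_CUBIC))
for v in(190,200,206,212,216,220,224,228,232,236):print(v,depth(c,288.5,v,st).round(4))
```

```text
2.75 [ 0.5712 -0.0537  0.3544] [179.98  -0.55 -19.04] q [ 14.4   7.2   1.1   0.3 -83.4  56.5] F [0.15 0.59 0.21] M [-0.016  0.033  0.004] w 0.0869
to axis [-0.054  0.077  2.31 ]
190 [ 0.5848 -0.0617  0.2676]
200 [ 0.5805 -0.06    0.2803]
206 [ 0.5799 -0.0597  0.2946]
212 [ 0.5775 -0.0587  0.3003]
216 [ 0.575  -0.0579  0.3008]
220 [ 0.5717 -0.0568  0.2984]
224 [ 0.5694 -0.056   0.2995]
228 [ 0.5672 -0.0552  0.301 ]
232 [ 0.5644 -0.0543  0.3004]
236 [ 0.5614 -0.0533  0.2995]
```

View pics/w3c.png

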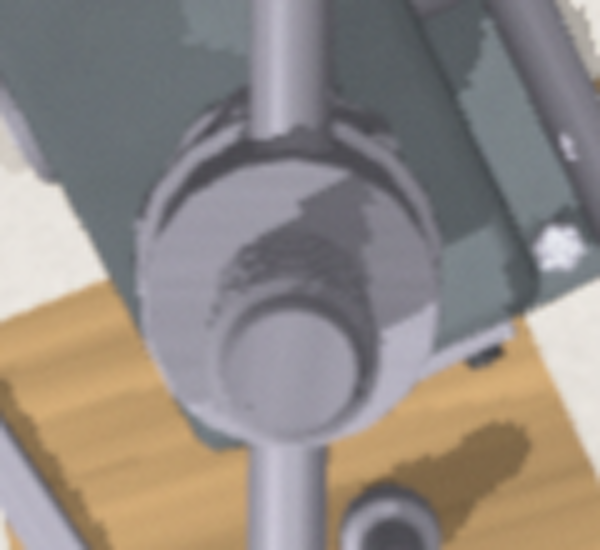

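Request:
apply_moves:
  targets:
    - [[-0.05, 0.07, 0.4], [0, -0.06, 0], 87]
    - [[0, 0, 0.6], [0, 0, 0], 87]
    - [[0, 0, 0.6], [0, 0, 0], 87]
    - [[0, 0, 0.4], [0, 0, 0], 87]
    - [[0, 0, 0], [0, 0, 0], 87]

```text
time_s: 3.3
tcp_pos: [0.5694, -0.054, 0.2795]
eef_rot: [-179.6, -0.7, -18.9]
contact_force: [-1.3, -0.5, 0.2]
gripper_width: 0.087
```

```bash
python3 go.py
```

```text
3.3 [ 0.5694 -0.054   0.2795] [-179.63   -0.73  -18.86] q [ 14.2   8.2  -7.2   0.1 -73.8  56.9] F [-1.35 -0.53  0.23] M [-0.022  0.099  0.037] w 0.087
to axis [0.003 0.059 0.437]
```

Request:
apply_moves:
  targets:
    - [[0, 0.06, 0.25], [-0.05, -0.09, 0], 87]
    - [[0, 0, 0.17], [0, 0, 0], 87]
    - [[0, 0, 0], [0, 0, 0], 87]

```text
time_s: 3.6
tcp_pos: [0.5695, -0.056, 0.2647]
eef_rot: [-180.0, -0.2, -18.8]
contact_force: [0.3, 0.4, -0.2]
gripper_width: 0.0871
```

```bash
python3 go.py
```

```text
3.6 [ 0.5695 -0.056   0.2647] [-179.95   -0.19  -18.81] q [ 14.    9.   -8.    0.1 -72.7  57.2] F [ 0.34  0.43 -0.25] M [-0.025  0.022  0.023] w 0.0871
to axis [-0.01   0.008  0.067]
```

Now I'll close on the barrel with a moderate grip.

Request:
apply_moves:
  targets:
    - [[-0.01, 0, 0.05], [0, 0, 0], 40]
    - [[0, 0, 0], [0, 0, 0], 40]
    - [[0, 0, 0], [0, 0, 0], 40]
    - [[0, 0, 0], [0, 0, 0], 40]
    - [[0, 0, 0], [0, 0, 0], 40]
  squeeze: 40

```text
time_s: 4.1
tcp_pos: [0.57, -0.0559, 0.2642]
eef_rot: [-179.9, -0.3, -18.8]
contact_force: [-0.1, -0.3, 0.1]
gripper_width: 0.0523
```

```bash
python3 go.py
```

```text
4.1 [ 0.57   -0.0559  0.2642] [-179.9    -0.33  -18.81] q [ 14.    9.   -8.2   0.1 -72.5  57.1] F [-0.1  -0.28  0.1 ] M [ 0.009 -0.035 -0.015] w 0.0523
to axis [-0.022  0.015  0.055]
```

Request:
apply_moves:
  targets:
    - [[0, 0, 0], [0, 0, 0], 40]
    - [[0, 0, 0], [0, 0, 0], 40]

```text
time_s: 4.3
tcp_pos: [0.5701, -0.0559, 0.2644]
eef_rot: [-179.9, -0.3, -18.8]
contact_force: [0.1, 0.6, 0.8]
gripper_width: 0.0413
```

```bash
python3 go.py
```

```text
4.3 [ 0.5701 -0.0559  0.2644] [-179.89   -0.34  -18.81] q [ 14.    9.   -8.2   0.1 -72.5  57.1] F [0.13 0.61 0.79] M [-0.019  0.067  0.048] w 0.0413
to axis [-0.023  0.015  0.061]
```

Run:
```python
from go import *
c=r.capture("wrist");cv2.imwrite("pics/w4.png",c["img"])
s=r.capture("scene");cv2.imwrite("pics/s4.png",cv2.resize(s["img"][160:290,220:380],None,fx=4.5,fy=4.5,interpolation=cv2.INTER_CUBIC))
print(r.get_state()["gripper_width"])
```

```text
4.3 [ 0.5701 -0.0559  0.2644] [-179.89   -0.34  -18.81] q [ 14.    9.   -8.2   0.1 -72.5  57.1] F [0.13 0.61 0.79] M [-0.019  0.067  0.048] w 0.0413
to axis [-0.023  0.015  0.061]
0.04031232172667136
```

View pics/w4.png

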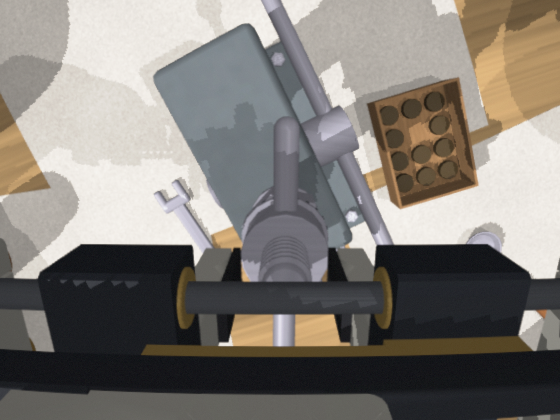

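View pics/s4.png

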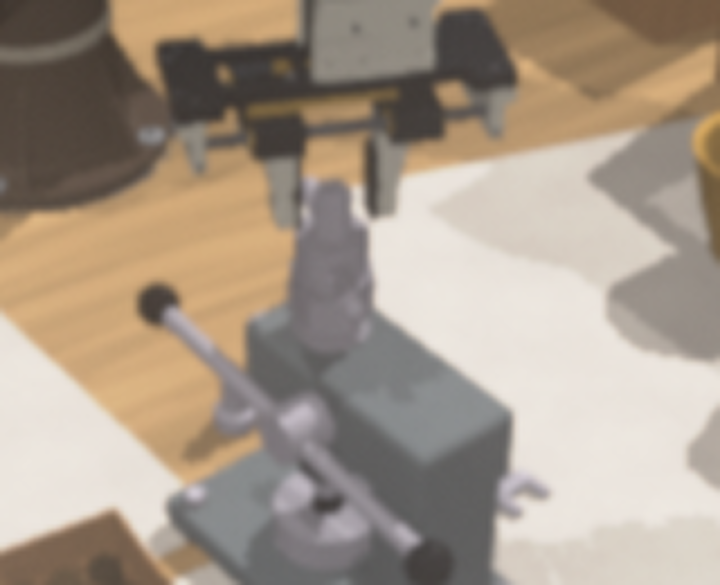

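Run:
```python
from go import *
s=dict(np.load("pics/scene.npz"))
M=R.from_euler("xyz",st["eef_rot"],degrees=True).as_matrix()
for dz in (.017,0,-.02,-.049):
  for dy in(-.0202,0,.0202):
    p=st["tcp_pos"]+M@np.array([0,dy,dz]); u,v=proj(s,p); print(dz,dy,((u-220)*4.5),((v-160)*4.5))
print([((proj(s,[.569,-.056,z])[0]-220)*4.5,(proj(s,[.569,-.056,z])[1]-160)*4.5) for z in(.195,.238,.268,.3)])
c=r.capture("wrist")
for dz in (.017,0,-.02):
  for dy in(-.0202,.0202):
    print(proj(c,st["tcp_pos"]+M@np.array([0,dy,dz]),st))
```

```text
4.4 [ 0.5701 -0.0559  0.2644] [-179.89   -0.34  -18.81] q [ 14.    9.   -8.2   0.1 -72.5  57.1] F [0.52 0.62 0.5 ] M [-0.006  0.022  0.009] w 0.0403
to axis [-0.023  0.015  0.06 ]
0.017 -0.0202 362.45729245854704 253.58992510039485
0.017 0 329.5377317936112 257.8018197903421
0.017 0.0202 296.4351166266971 262.0380896916064
0 -0.0202 363.04034328670025 230.43023755502327
0 0 329.8603691639155 234.6108198235437
0 0.0202 296.4945581327381 238.81531156347668
-0.02 -0.0202 363.7392230542963 202.70836893625608
-0.02 0 330.2471292813644 206.85030497987827
-0.02 0.0202 296.5658360460434 211.0155643142749
-0.049 -0.0202 364.77834552939885 161.56804927660505
-0.049 0 330.8222353310945 165.6502856665782
-0.049 0.0202 296.67187068952717 169.75491685916867
[(np.float64(327.2178979509216), np.float64(325.7537964713971)), (np.float64(328.2017141495793), np.float64(269.43458398044874)), (np.float64(328.91318113949285), np.float64(228.79200949104336)), (np.float64(329.69609907532913), np.float64(184.15057031189178))]
(np.float64(248.63918947561606), np.float64(242.23201139542715))
(np.float64(320.11747570973347), np.float64(242.22395776313243))
(np.float64(245.53219037938305), np.float64(253.95021474222477))
(np.float64(323.2823807641092), np.float64(253.9414906446588))
(np.float64(241.11133656503756), np.float64(270.6538026854753))
(np.float64(327.785533720996), np.float64(270.6440130355255))
```

Run:
```python
from go import *
print(r.nose_length)
c=r.capture("wrist")
M=R.from_euler("xyz",st["eef_rot"],degrees=True).as_matrix()
cv2.imwrite("pics/w5c.png",cv2.resize(c["img"][220:360,200:370],None,fx=4.5,fy=4.5,interpolation=cv2.INTER_CUBIC))
s=r.capture("scene")
for u,v in((232,290),(232,275),(232,260),(336,260),(336,280),(215,270),(352,270),(222,255),(345,255)):
    p=depth(c,u,v,st);print(u,v,p.round(4),(M.T@(p-st["tcp_pos"])).round(4))
print("scene")
for u,v in((380,205),(390,200),(284,215),(290,190),(280,200)):
    uu,vv=220+u/4.5,160+v/4.5; p=depth(s,uu,vv);print(u,v,p.round(4),(M.T@(p-st["tcp_pos"])).round(4))
```

```text
4.45 [ 0.57   -0.0559  0.2644] [-179.89   -0.34  -18.81] q [ 14.    9.   -8.2   0.1 -72.5  57.1] F [ 0.3   0.75 -0.8 ] M [-0.08   0.027  0.028] w 0.0402
to axis [-0.023  0.015  0.059]
0.017
232 290 [ 0.6027 -0.0539  0.36  ] [ 0.0308 -0.0126 -0.0954]
232 275 [ 0.5854 -0.0394  0.3083] [ 0.0095 -0.0207 -0.0439]
232 260 [ 0.5854 -0.0368  0.2917] [ 0.0086 -0.0231 -0.0273]
336 260 [ 0.5711 -0.0801  0.2926] [ 0.009   0.0225 -0.0282]
336 280 [ 0.5717 -0.0776  0.3114] [ 0.0089  0.0199 -0.047 ]
215 270 [ 0.5895 -0.0337  0.3081] [ 0.0115 -0.0274 -0.0436]
352 270 [ 0.5715 -0.0848  0.307 ] [ 0.011   0.0268 -0.0426]
222 255 [ 0.5889 -0.0334  0.2914] [ 0.0108 -0.0274 -0.0269]
345 255 [ 0.571  -0.0846  0.2901] [ 0.0103  0.0268 -0.0257]
scene
380 205 [ 0.5886 -0.0335  0.2889] [ 0.0105 -0.0273 -0.0244]
390 200 [ 0.5916 -0.0286  0.2926] [ 0.0118 -0.0328 -0.0281]
284 215 [ 0.5719 -0.0887  0.2916] [ 0.0125  0.0304 -0.0272]
290 190 [ 0.5716 -0.0845  0.3075] [ 0.011   0.0265 -0.0431]
280 200 [ 0.5688 -0.0895  0.3006] [ 0.0098  0.0321 -0.0362]
```

View pics/w5c.png

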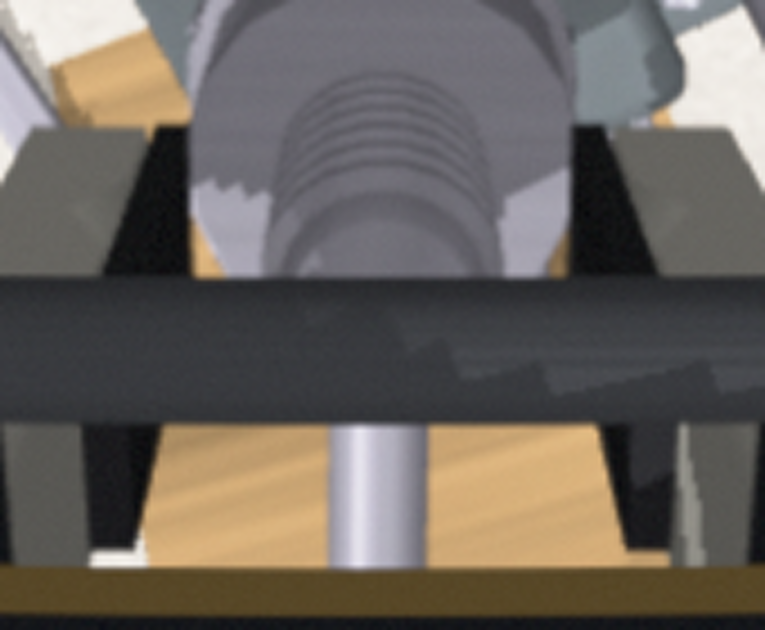

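Run:
```python
from go import *
M=R.from_euler("xyz",st["eef_rot"],degrees=True).as_matrix()
for n in("scene","wrist"):
    c=r.capture(n);z=c["z_map"];rows=[]
    for v in range(160,330):
        for u in range(200,380):
            if z[v,u]>0:
                p=depth(c,u,v,st);q=M.T@(p-st["tcp_pos"])
                if .021<abs(q[1])<.04 and abs(q[0])<.012 and -.09<q[2]<.03: rows.append(q)
    q=np.array(rows)
    for s in(-1,1):
        a=q[q[:,1]*s>0]; print(n,s,len(a)); h,e=np.histogram(a[:,2],np.arange(-.09,.031,.005)); print(dict(zip((e[:-1]*1000).round(),h)))
```

```text
4.55 [ 0.57   -0.0559  0.2644] [-179.89   -0.34  -18.81] q [ 14.    9.   -8.2   0.1 -72.5  57.1] F [0.   0.61 1.17] M [-0.008 -0.045  0.004] w 0.0399
to axis [-0.023  0.015  0.059]
scene -1 112
{np.float64(-90.0): np.int64(2), np.float64(-85.0): np.int64(4), np.float64(-80.0): np.int64(1), np.float64(-75.0): np.int64(4), np.float64(-70.0): np.int64(9), np.float64(-65.0): np.int64(12), np.float64(-60.0): np.int64(12), np.float64(-55.0): np.int64(9), np.float64(-50.0): np.int64(12), np.float64(-45.0): np.int64(8), np.float64(-40.0): np.int64(8), np.float64(-35.0): np.int64(8), np.float64(-30.0): np.int64(8), np.float64(-25.0): np.int64(7), np.float64(-20.0): np.int64(5), np.float64(-15.0): np.int64(0), np.float64(-10.0): np.int64(0), np.float64(-5.0): np.int64(0), np.float64(0.0): np.int64(0), np.float64(5.0): np.int64(0), np.float64(10.0): np.int64(0), np.float64(15.0): np.int64(1), np.float64(20.0): np.int64(2), np.float64(25.0): np.int64(0)}
scene 1 123
{np.float64(-90.0): np.int64(0), np.float64(-85.0): np.int64(0), np.float64(-80.0): np.int64(0), np.float64(-75.0): np.int64(0), np
[... 1522 characters left out ...]
.0): np.int64(51), np.float64(-75.0): np.int64(56), np.float64(-70.0): np.int64(53), np.float64(-65.0): np.int64(94), np.float64(-60.0): np.int64(62), np.float64(-55.0): np.int64(45), np.float64(-50.0): np.int64(184), np.float64(-45.0): np.int64(156), np.float64(-40.0): np.int64(171), np.float64(-35.0): np.int64(208), np.float64(-30.0): np.int64(152), np.float64(-25.0): np.int64(141), np.float64(-20.0): np.int64(67), np.float64(-15.0): np.int64(4), np.float64(-10.0): np.int64(0), np.float64(-5.0): np.int64(8), np.float64(0.0): np.int64(0), np.float64(5.0): np.int64(0), np.float64(10.0): np.int64(0), np.float64(15.0): np.int64(0), np.float64(20.0): np.int64(76), np.float64(25.0): np.int64(4)}
```

Both cameras place the real fingertips about 16 mm above the reported TCP, where I was told 17 mm below. The jaws closed to 40 mm above the 46 mm barrel with no contact, which agrees with that. I'll reopen and go 35 mm lower.

Request:
apply_moves:
  targets:
    - [[-0.02, 0.01, 0], [0, -0.04, 0], 70]
    - [[0, 0, 0], [0, 0, 0], 70]
    - [[0, 0, 0], [0, 0, 0], 70]
    - [[0, 0, 0], [0, 0, 0], 70]
    - [[0, 0, 0.3], [0, 0, 0], 70]

```text
time_s: 5.15
tcp_pos: [0.5701, -0.056, 0.2534]
eef_rot: [-179.8, -0.1, -18.8]
contact_force: [-0.2, -0.5, -0.2]
gripper_width: 0.069
```

```bash
python3 go.py
```

```text
5.15 [ 0.5701 -0.056   0.2534] [-1.7983e+02 -1.4000e-01 -1.8800e+01] q [ 13.9   9.4  -9.   -0.1 -71.4  57.3] F [-0.21 -0.5  -0.24] M [ 0.025 -0.03   0.001] w 0.069
to axis [-0.023  0.012 -0.215]
```

Request:
apply_moves:
  targets:
    - [[-0.025, 0.01, 0.3], [0, 0, 0], 66]
    - [[0, 0, 0.26], [0, 0, 0], 60]
    - [[0, 0, 0], [0, 0, 0], 60]

```text
time_s: 5.45
tcp_pos: [0.5672, -0.056, 0.2259]
eef_rot: [-179.9, 0.1, -18.8]
contact_force: [-0.1, -0.2, -0.2]
gripper_width: 0.0606
```

Run:
```python
from go import *
c=r.capture("wrist");cv2.imwrite("pics/w6.png",c["img"])
s=r.capture("scene");cv2.imwrite("pics/s6.png",cv2.resize(s["img"][160:290,220:380],None,fx=4.5,fy=4.5,interpolation=cv2.INTER_CUBIC))
```

```text
5.45 [ 0.5672 -0.056   0.2259] [-1.7991e+02  9.0000e-02 -1.8820e+01] q [ 13.9  10.2 -11.6  -0.1 -68.2  57.3] F [-0.1  -0.16 -0.23] M [-0.002 -0.041 -0.035] w 0.0606
to axis [ 0.042 -0.011 -0.902]
```

View pics/w6.png

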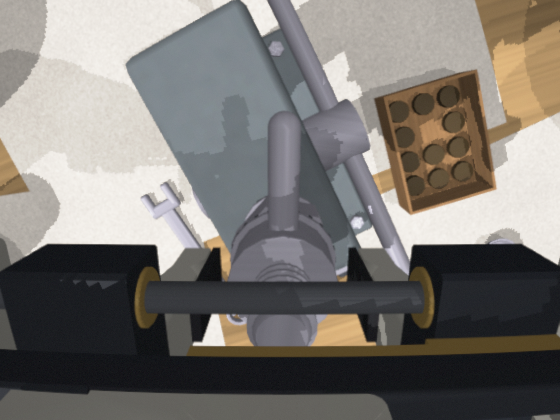

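View pics/s6.png

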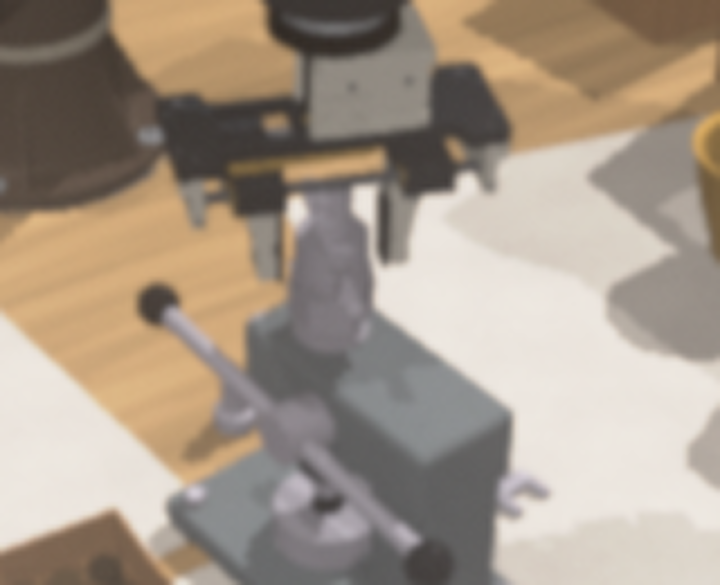

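The scene view shows the tips flanking the barrel just above flange height. I'll centre, rise 3 mm and grip.

Request:
apply_moves:
  targets:
    - [[0.04, -0.01, -0.07], [0, 0, 0], 60]
    - [[0, 0, 0], [0, 0, 0], 40]
    - [[0, 0, 0], [0, 0, 0], 40]
    - [[0, 0, 0], [0, 0, 0], 40]
  squeeze: 30

```text
time_s: 5.95
tcp_pos: [0.5708, -0.0564, 0.2322]
eef_rot: [-179.9, -0.2, -18.8]
contact_force: [-1.1, -2.3, -1.0]
gripper_width: 0.0452
```

```bash
python3 go.py
```

```text
5.95 [ 0.5708 -0.0564  0.2322] [-1.7985e+02 -1.5000e-01 -1.8800e+01] q [ 13.9  10.2 -10.8  -0.  -68.8  57.4] F [-1.11 -2.32 -1.03] M [-0.667  0.048  0.006] w 0.0452
to axis [-0.044  0.007 -0.746]
```

Request:
apply_moves:
  targets:
    - [[-0.03, 0, 0], [0, 0, 0.3], 40]
    - [[0, 0, 0], [0, 0, 0.6], 40]
    - [[0, 0, 0.003], [0, 0, 0.6], 40]
    - [[0, 0, 0.003], [0, 0, 0.6], 40]
    - [[0, 0, 0], [0, 0, 0], 40]

```text
time_s: 6.45
tcp_pos: [0.5707, -0.0568, 0.2319]
eef_rot: [-179.8, -0.2, -36.2]
contact_force: [0.1, -0.1, -1.7]
gripper_width: 0.0452
```

```bash
python3 go.py
```

```text
6.45 [ 0.5707 -0.0568  0.2319] [-179.77   -0.22  -36.22] q [ 13.9  10.1 -11.    0.  -68.6  39.9] F [ 0.09 -0.11 -1.71] M [-0.083 -0.118 -0.09 ] w 0.0452
to axis [-0.041  0.011 -0.753]
```

Request:
apply_moves:
  targets:
    - [[0, 0, 0.003], [0, 0, 1], 40]
    - [[0, 0, 0.003], [0, 0, 1], 40]
    - [[0, 0, 0.003], [0, 0, 1], 40]
    - [[0, 0, 0.003], [0, 0, 1], 40]
    - [[0, 0, 0.003], [0, 0, 1], 40]

```text
time_s: 6.95
tcp_pos: [0.5702, -0.0571, 0.2313]
eef_rot: [-179.7, -0.0, -76.8]
contact_force: [-0.5, -0.5, -0.7]
gripper_width: 0.0453
```

Run:
```python
from go import *
c=r.capture("top");cv2.imwrite("pics/t7.png",cv2.resize(c["img"][110:220,235:345],None,fx=5,fy=5))
```

```text
6.95 [ 0.5702 -0.0571  0.2313] [-1.7973e+02 -3.0000e-02 -7.6800e+01] q [ 13.9  10.1 -11.1   0.  -68.5  -0.7] F [-0.51 -0.47 -0.71] M [-0.115  0.091  0.016] w 0.0453
to axis [-0.028  0.019 -0.768]
```

View pics/t7.png

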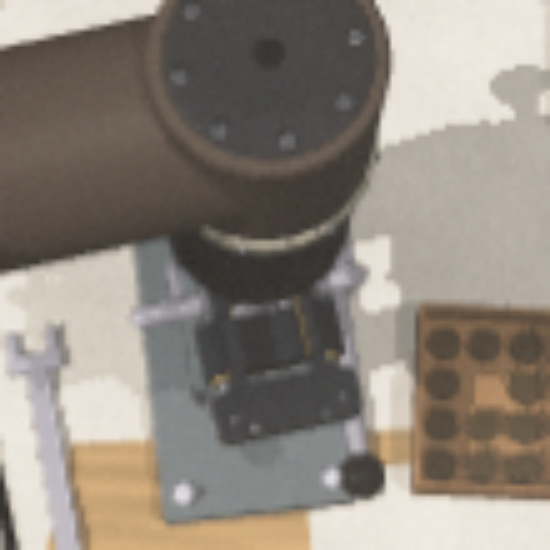

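The lock nut arm now lies across the press at about (165,315), so it turns with the gripper. I'll keep going.

Request:
apply_moves:
  targets:
    - [[0, 0, 0.003], [0, 0, 1], 40]
    - [[0, 0, 0.003], [0, 0, 1], 40]
    - [[0, 0, 0.003], [0, 0, 1], 40]
    - [[0, 0, 0.003], [0, 0, 1], 40]
    - [[0, 0, 0.003], [0, 0, 1], 40]

```text
time_s: 7.5
tcp_pos: [0.5695, -0.057, 0.2308]
eef_rot: [-179.8, 0.1, -117.1]
contact_force: [-0.7, 0.1, -0.5]
gripper_width: 0.0457
```

Request:
apply_moves:
  targets:
    - [[0, 0, 0.003], [0, 0, 1], 40]
    - [[0, 0, 0.003], [0, 0, 1], 40]
    - [[0, 0, 0.003], [0, 0, 1], 40]
    - [[0, 0, 0.003], [0, 0, 1], 40]
    - [[0, 0, 0.003], [0, 0, 1], 40]

```text
time_s: 8.0
tcp_pos: [0.5691, -0.0565, 0.2302]
eef_rot: [-180.0, 0.2, -157.2]
contact_force: [-0.6, 0.5, -1.1]
gripper_width: 0.0455
```

```bash
python3 go.py
```

```text
8.0 [ 0.5691 -0.0565  0.2302] [-179.99    0.21 -157.19] q [ 13.9  10.1 -11.2  -0.  -68.5 -81.1] F [-0.64  0.54 -1.13] M [ 0.009 -0.031  0.046] w 0.0455
to axis [-0.005  0.009 -0.795]
```

Request:
apply_moves:
  targets:
    - [[0, 0, 0.003], [0, 0, 1], 40]
    - [[0, 0, 0.003], [0, 0, 1], 40]
    - [[0, 0, 0.003], [0, 0, 1], 40]
    - [[0, 0, 0.003], [0, 0, 1], 40]
    - [[0, 0, 0.003], [0, 0, 1], 40]

```text
time_s: 8.5
tcp_pos: [0.569, -0.0559, 0.2297]
eef_rot: [179.9, 0.2, 162.8]
contact_force: [0.7, 1.3, -0.6]
gripper_width: 0.0454
```

Request:
apply_moves:
  targets:
    - [[0, 0, 0.003], [0, 0, 1], 40]
    - [[0, 0, 0.003], [0, 0, 1], 40]
    - [[0, 0, 0.003], [0, 0, 1], 40]
    - [[0, 0, 0.003], [0, 0, 1], 40]
    - [[0, 0, 0.003], [0, 0, 0.5], 40]

```text
time_s: 9.0
tcp_pos: [0.5693, -0.0554, 0.2291]
eef_rot: [179.8, 0.1, 126.8]
contact_force: [0.1, -0.1, -0.4]
gripper_width: 0.0454
```

```bash
python3 go.py
```

```text
9.0 [ 0.5693 -0.0554  0.2291] [1.7980e+02 7.0000e-02 1.2676e+02] q [  14.    10.2  -11.3   -0.   -68.3 -157.3] F [ 0.08 -0.1  -0.41] M [-0.287  0.083  0.042] w 0.0454
to axis [-0.012 -0.016 -0.822]
```

No contact torque yet after 214°. I'll open, lift above the arms, turn back 180° and regrasp.

Request:
apply_moves:
  targets:
    - [[0, 0, 0], [0, 0, 0], 64]
    - [[0, 0, 0], [0, 0, 0], 64]
    - [[0, 0, -0.1], [0, 0, 0], 64]
    - [[0, 0, -0.4], [0, 0, 0], 64]
    - [[0, 0, -0.4], [0, 0, 0], 64]

```text
time_s: 9.5
tcp_pos: [0.5682, -0.0553, 0.2647]
eef_rot: [180.0, -0.0, 127.8]
contact_force: [0.5, -0.8, -0.1]
gripper_width: 0.0641
```

```bash
sed -i 's/.569,-.0562,.262/.5695,-.0562,.228/' go.py; python3 go.py
```

```text
9.5 [ 0.5682 -0.0553  0.2647] [ 1.7996e+02 -4.0000e-02  1.2778e+02] q [ 1.400e+01  9.000e+00 -8.000e+00 -1.000e-01 -7.290e+01 -1.562e+02] F [ 0.47 -0.81 -0.15] M [-0.097 -0.23  -0.055] w 0.0641
to axis [-0.038  0.012  0.917]
```

Request:
apply_moves:
  targets:
    - [[0, 0, 0], [0, 0, -1], 64]
    - [[0, 0, 0], [0, 0, -1], 64]
    - [[0, 0, 0], [0, 0, -1], 64]
    - [[0, 0, 0], [0, 0, -1], 64]
    - [[0, 0, 0], [0, 0, -1], 64]

```text
time_s: 10.0
tcp_pos: [0.57, -0.0553, 0.2701]
eef_rot: [179.8, 0.4, 170.0]
contact_force: [-0.4, -0.6, 0.3]
gripper_width: 0.0641
```

Request:
apply_moves:
  targets:
    - [[0, 0, 0], [0, 0, -1], 64]
    - [[0, 0, 0], [0, 0, -1], 64]
    - [[0, 0, 0], [0, 0, -1], 64]
    - [[0, 0, 0], [0, 0, -1], 64]
    - [[0, 0, 0], [0, 0, -1], 64]

```text
time_s: 10.5
tcp_pos: [0.5705, -0.0553, 0.2725]
eef_rot: [-179.8, 0.6, -147.5]
contact_force: [-0.4, -0.1, 0.0]
gripper_width: 0.064
```

Request:
apply_moves:
  targets:
    - [[0, 0, 0], [0, 0, -1], 64]
    - [[0, 0, 0], [0, 0, -1], 64]
    - [[0, 0, 0], [0, 0, -1], 64]
    - [[0, 0, 0], [0, 0, -1], 64]
    - [[0, 0, 0], [0, 0, -1], 64]

```text
time_s: 11.0
tcp_pos: [0.5709, -0.0554, 0.2748]
eef_rot: [-179.3, 0.3, -105.0]
contact_force: [-0.8, 0.4, -0.2]
gripper_width: 0.0638
```

Request:
apply_moves:
  targets:
    - [[0, 0, 0], [0, 0, -1], 64]
    - [[0, 0, 0], [0, 0, -1], 64]
    - [[0, 0, 0], [0, 0, -1], 64]
    - [[0, 0, 0], [0, 0, -1], 64]
    - [[0, 0, 0], [0, 0, -1], 64]

```text
time_s: 11.5
tcp_pos: [0.5714, -0.0555, 0.2771]
eef_rot: [-179.1, -0.2, -62.5]
contact_force: [-0.6, -0.6, -0.2]
gripper_width: 0.0638
```

Run:
```python
from go import *
c=r.capture("wrist");cv2.imwrite("pics/w8.png",c["img"])
```

```text
11.5 [ 0.5714 -0.0555  0.2771] [-179.13   -0.24  -62.46] q [ 14.    8.4  -7.2   0.  -73.5  13.5] F [-0.57 -0.62 -0.2 ] M [0.024 0.03  0.023] w 0.0638
to axis [-0.01   0.068  1.227]
```

View pics/w8.png

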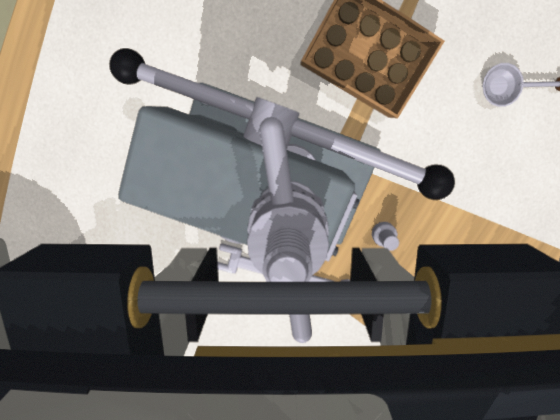

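The arm appears tilted in the wrist view, from (268,125) to (305,335), so about 9° of back-turn remains. I'll finish that and level the tool.

Request:
apply_moves:
  targets:
    - [[-0.01, 0.05, 0.2], [-0.1, 0, -1], 64]
    - [[0, 0, 0.2], [0, 0, 0], 64]
    - [[0, 0, 0], [0, 0, 0], 64]

```text
time_s: 11.85
tcp_pos: [0.5699, -0.056, 0.2616]
eef_rot: [-179.8, -0.4, -54.5]
contact_force: [0.5, -0.2, -0.7]
gripper_width: 0.0641
```

```bash
python3 go.py
```

```text
11.85 [ 0.5699 -0.056   0.2616] [-179.83   -0.35  -54.5 ] q [ 14.1   9.1  -8.5   0.3 -72.1  21.3] F [ 0.47 -0.18 -0.71] M [0.061 0.016 0.016] w 0.0641
to axis [-0.008  0.014  0.841]
```

Request:
apply_moves:
  targets:
    - [[-0.01, 0.01, 0.3], [0, -0.04, -0.15], 62]
    - [[0, 0, 0.3], [0, 0, 0], 62]
    - [[0, 0, 0.15], [0, 0, 0], 62]
    - [[0, 0, 0], [0, 0, 0], 62]

```text
time_s: 12.25
tcp_pos: [0.5693, -0.0561, 0.2289]
eef_rot: [-179.8, 0.0, -53.7]
contact_force: [1.0, -0.0, 0.7]
gripper_width: 0.0619
```

```bash
python3 go.py
```

```text
12.25 [ 0.5693 -0.0561  0.2289] [-1.7983e+02  1.0000e-02 -5.3670e+01] q [ 13.9  10.2 -11.2  -0.1 -68.4  22.4] F [ 0.96 -0.05  0.69] M [ 0.025 -0.032 -0.002] w 0.0619
to axis [ 0.006 -0.002  0.023]
```

Well centred. I'll grip harder now, since contact comes in this stroke.

Request:
apply_moves:
  targets:
    - [[0, 0, 0], [0, 0, 0], 40]
    - [[0, 0, 0], [0, 0, 0], 40]
    - [[0, 0, 0], [0, 0, 0], 40]
    - [[0, 0, 0], [0, 0, 0], 40]
  squeeze: 58

```text
time_s: 12.65
tcp_pos: [0.5697, -0.0559, 0.2291]
eef_rot: [-179.8, -0.0, -53.7]
contact_force: [0.2, -0.5, -2.5]
gripper_width: 0.0451
```

Request:
apply_moves:
  targets:
    - [[0, 0, 0], [0, 0, 0.5], 40]
    - [[0, 0, 0.003], [0, 0, 0.5], 40]
    - [[0, 0, 0.003], [0, 0, 0.5], 40]
    - [[0, 0, 0.003], [0, 0, 0.5], 40]

```text
time_s: 13.05
tcp_pos: [0.5698, -0.0559, 0.2288]
eef_rot: [-179.8, 0.0, -70.2]
contact_force: [1.0, 0.3, -1.7]
gripper_width: 0.0449
```

```bash
python3 go.py
```

```text
13.05 [ 0.5698 -0.0559  0.2288] [-1.798e+02  4.000e-02 -7.025e+01] q [ 13.9  10.2 -11.2  -0.1 -68.4   5.9] F [ 0.98  0.25 -1.75] M [-0.059 -0.219  0.047] w 0.0449
to axis [0.004 0.009 0.02 ]
```

Request:
apply_moves:
  targets:
    - [[0, 0, 0.003], [0, 0, 0.7], 40]
    - [[0, 0, 0.003], [0, 0, 0.7], 40]
    - [[0, 0, 0.003], [0, 0, 0.7], 40]

```text
time_s: 13.35
tcp_pos: [0.5699, -0.0559, 0.2286]
eef_rot: [-179.8, 0.1, -87.7]
contact_force: [0.8, 0.3, -1.8]
gripper_width: 0.0449
```

```bash
python3 go.py
```

```text
13.35 [ 0.5699 -0.0559  0.2286] [-1.7981e+02  1.0000e-01 -8.7700e+01] q [ 13.9  10.2 -11.2  -0.1 -68.3 -11.6] F [ 0.84  0.3  -1.8 ] M [-0.017 -0.236  0.003] w 0.0449
to axis [0.007 0.01  0.014]
```

Request:
apply_moves:
  targets:
    - [[0, 0, 0.003], [0, 0, 0.7], 40]
    - [[0, 0, 0.003], [0, 0, 0.7], 40]
    - [[0, 0, 0.003], [0, 0, 0.7], 40]

```text
time_s: 13.65
tcp_pos: [0.57, -0.0559, 0.2283]
eef_rot: [-179.8, 0.2, -105.2]
contact_force: [1.0, -0.1, -2.2]
gripper_width: 0.045
```

```bash
python3 go.py
```

```text
13.65 [ 0.57   -0.0559  0.2283] [-1.7983e+02  1.6000e-01 -1.0522e+02] q [ 13.9  10.2 -11.3  -0.1 -68.3 -29.1] F [ 1.01 -0.07 -2.21] M [-0.078 -0.281  0.079] w 0.045
to axis [0.011 0.009 0.008]
```

Request:
apply_moves:
  targets:
    - [[0, 0, 0.003], [0, 0, 0.7], 40]
    - [[0, 0, 0.003], [0, 0, 0.7], 40]
    - [[0, 0, 0.003], [0, 0, 0.7], 40]

```text
time_s: 13.95
tcp_pos: [0.57, -0.0559, 0.2281]
eef_rot: [-179.9, 0.2, -122.7]
contact_force: [0.8, -0.1, -2.2]
gripper_width: 0.045
```

```bash
python3 go.py
```

```text
13.95 [ 0.57   -0.0559  0.2281] [-179.88    0.21 -122.75] q [ 13.9  10.3 -11.3  -0.1 -68.2 -46.6] F [ 0.8  -0.15 -2.23] M [-0.055 -0.288  0.027] w 0.045
to axis [0.014 0.007 0.002]
```

Request:
apply_moves:
  targets:
    - [[0, 0, 0.003], [0, 0, 0.7], 40]
    - [[0, 0, 0.003], [0, 0, 0.7], 40]
    - [[0, 0, 0.003], [0, 0, 0.7], 40]

```text
time_s: 14.25
tcp_pos: [0.5701, -0.0559, 0.2278]
eef_rot: [-179.9, 0.2, -140.3]
contact_force: [1.6, -0.0, -2.1]
gripper_width: 0.0449
```

```bash
python3 go.py
```

```text
14.25 [ 0.5701 -0.0559  0.2278] [-179.93    0.25 -140.27] q [ 13.9  10.3 -11.3  -0.1 -68.2 -64.2] F [ 1.6  -0.04 -2.11] M [-0.078 -0.293  0.034] w 0.0449
to axis [ 0.015  0.004 -0.004]
```

Request:
apply_moves:
  targets:
    - [[0, 0, 0.003], [0, 0, 0.7], 40]
    - [[0, 0, 0.003], [0, 0, 0.7], 40]
    - [[0, 0, 0.003], [0, 0, 0.7], 40]

```text
time_s: 14.55
tcp_pos: [0.5702, -0.056, 0.2276]
eef_rot: [180.0, 0.3, -157.8]
contact_force: [0.6, 0.2, -1.8]
gripper_width: 0.0449
```

```bash
python3 go.py
```

```text
14.55 [ 0.5702 -0.056   0.2276] [ 180.      0.27 -157.79] q [ 13.9  10.3 -11.4  -0.  -68.1 -81.7] F [ 0.58  0.19 -1.75] M [-0.116 -0.332  0.052] w 0.0449
to axis [ 0.017  0.003 -0.01 ]
```

Request:
apply_moves:
  targets:
    - [[0, 0, 0.003], [0, 0, 0.7], 40]
    - [[0, 0, 0.003], [0, 0, 0.7], 40]
    - [[0, 0, 0.003], [0, 0, 0.7], 40]

```text
time_s: 14.85
tcp_pos: [0.5702, -0.0561, 0.2274]
eef_rot: [179.9, 0.3, -175.3]
contact_force: [1.2, -0.3, -1.0]
gripper_width: 0.0449
```

```bash
python3 go.py
```

```text
14.85 [ 0.5702 -0.0561  0.2274] [ 179.94    0.27 -175.3 ] q [ 13.9  10.3 -11.4  -0.  -68.1 -99.2] F [ 1.18 -0.3  -1.04] M [-0.209 -0.351  0.026] w 0.0449
to axis [ 0.018 -0.001 -0.016]
```

Request:
apply_moves:
  targets:
    - [[0, 0, 0.003], [0, 0, 0.7], 40]
    - [[0, 0, 0.003], [0, 0, 0.7], 40]
    - [[0, 0, 0.003], [0, 0, 0.7], 40]

```text
time_s: 15.15
tcp_pos: [0.5702, -0.0562, 0.2271]
eef_rot: [179.9, 0.2, 167.2]
contact_force: [-0.1, 0.6, -1.8]
gripper_width: 0.0454
```

```bash
python3 go.py
```

```text
15.15 [ 0.5702 -0.0562  0.2271] [179.89   0.24 167.21] q [  13.9   10.3  -11.4    0.   -68.  -116.7] F [-0.12  0.57 -1.83] M [-0.215 -0.309  0.055] w 0.0454
to axis [ 0.016 -0.004 -0.023]
```

Request:
apply_moves:
  targets:
    - [[0, 0, 0.003], [0, 0, 0.7], 40]
    - [[0, 0, 0.003], [0, 0, 0.7], 40]
    - [[0, 0, 0.003], [0, 0, 0.7], 40]

```text
time_s: 15.45
tcp_pos: [0.5702, -0.0563, 0.2269]
eef_rot: [179.9, 0.2, 149.7]
contact_force: [0.9, -0.0, -1.2]
gripper_width: 0.0452
```

```bash
python3 go.py
```

```text
15.45 [ 0.5702 -0.0563  0.2269] [179.85   0.2  149.74] q [  13.9   10.3  -11.5    0.   -68.  -134.2] F [ 0.94 -0.   -1.18] M [-0.249 -0.28   0.117] w 0.0452
to axis [ 0.016 -0.007 -0.028]
```

Request:
apply_moves:
  targets:
    - [[0, 0, 0.003], [0, 0, 0.7], 40]
    - [[0, 0, 0.003], [0, 0, 0.7], 40]
    - [[0, 0, 0.003], [0, 0, 0.7], 40]
    - [[0, 0, 0.003], [0, 0, 0.5], 40]

```text
time_s: 15.85
tcp_pos: [0.5701, -0.0564, 0.2267]
eef_rot: [179.8, 0.2, 128.1]
contact_force: [0.4, 0.4, -1.9]
gripper_width: 0.045
```

```bash
python3 go.py
```

```text
15.85 [ 0.5701 -0.0564  0.2267] [1.7984e+02 1.7000e-01 1.2810e+02] q [ 1.400e+01  1.030e+01 -1.150e+01  1.000e-01 -6.800e+01 -1.559e+02] F [ 0.42  0.39 -1.86] M [-0.205 -0.19   0.588] w 0.045
to axis [ 0.013 -0.009 -0.033]
```

The axial moment has jumped to 0.59, so the lock nut is bearing. I'll hold and re-read.

Request:
apply_moves:
  targets:
    - [[0, 0, 0], [0, 0, 0], 40]

```text
time_s: 15.95
tcp_pos: [0.5701, -0.0564, 0.2267]
eef_rot: [179.9, 0.2, 128.1]
contact_force: [2.1, 0.3, -2.7]
gripper_width: 0.0449
```

Run:
```python
from go import *
for n in("wrist","scene","top","wrist"):
    c=r.capture(n);cv2.imwrite(f"pics/{n}9.png",c["img"] if n=="wrist" else cv2.resize(c["img"][160:290,220:380] if n=="scene" else c["img"][110:220,235:345],None,fx=4.5,fy=4.5,interpolation=cv2.INTER_CUBIC))
    s=r.get_state();print(s["moment"].round(3),s["eef_rot"].round(2),s["contact_force"].round(2))
```

```text
15.95 [ 0.5701 -0.0564  0.2267] [1.7986e+02 1.7000e-01 1.2806e+02] q [ 1.40e+01  1.03e+01 -1.15e+01  1.00e-01 -6.80e+01 -1.56e+02] F [ 2.07  0.27 -2.67] M [-0.283 -0.341  0.   ] w 0.0449
to axis [ 0.013 -0.008 -0.033]
[-0.266 -0.268 -0.12 ] [1.7985e+02 1.7000e-01 1.2817e+02] [ 1.24 -0.62 -1.7 ]
[-0.175 -0.215 -0.098] [1.7985e+02 1.7000e-01 1.2820e+02] [ 1.08 -1.31 -2.02]
[-0.24  -0.257 -0.141] [1.7984e+02 1.6000e-01 1.2819e+02] [ 0.66  0.33 -2.49]
[-0.169 -0.234 -0.057] [1.7984e+02 1.6000e-01 1.2818e+02] [ 1.05  0.39 -1.88]
```

View pics/wrist9.png

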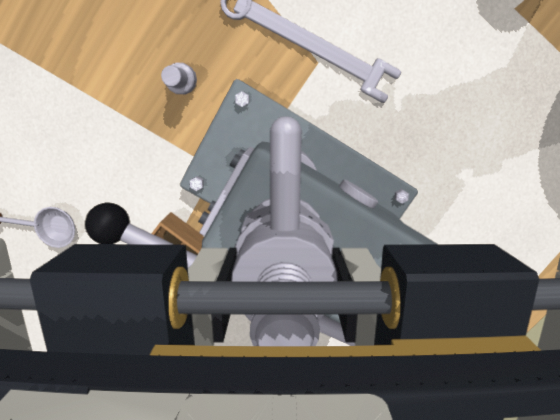

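View pics/scene9.png

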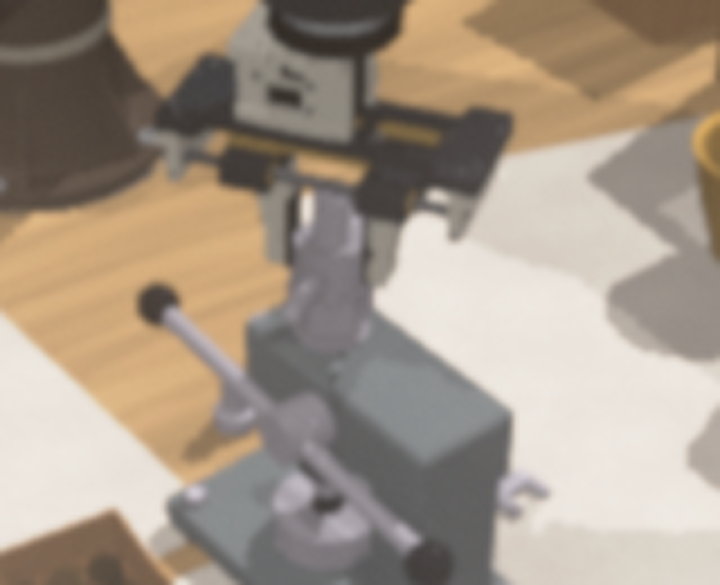

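Request:
apply_moves:
  targets:
    - [[0, 0, 0], [0, 0, 0.25], 40]

```text
time_s: 16.25
tcp_pos: [0.5701, -0.0564, 0.2267]
eef_rot: [179.8, 0.2, 126.3]
contact_force: [0.8, 0.8, -1.1]
gripper_width: 0.0451
```

```bash
python3 go.py
```

```text
16.25 [ 0.5701 -0.0564  0.2267] [1.7984e+02 1.6000e-01 1.2628e+02] q [ 1.400e+01  1.030e+01 -1.150e+01  1.000e-01 -6.800e+01 -1.577e+02] F [ 0.79  0.84 -1.13] M [-0.276 -0.252  0.549] w 0.0451
to axis [ 0.012 -0.009 -0.034]
```

Request:
apply_moves:
  targets:
    - [[0, 0, 0], [0, 0, 0.25], 40]

```text
time_s: 16.35
tcp_pos: [0.5701, -0.0564, 0.2266]
eef_rot: [179.9, 0.2, 124.3]
contact_force: [0.9, 0.1, -3.3]
gripper_width: 0.0449
```

```bash
python3 go.py
```

```text
16.35 [ 0.5701 -0.0564  0.2266] [1.7985e+02 1.6000e-01 1.2433e+02] q [ 1.400e+01  1.030e+01 -1.150e+01  1.000e-01 -6.800e+01 -1.597e+02] F [ 0.89  0.05 -3.27] M [-0.206 -0.258  0.623] w 0.0449
to axis [ 0.013 -0.009 -0.034]
```

Request:
apply_moves:
  targets:
    - [[0, 0, 0], [0, 0, 0.25], 40]

```text
time_s: 16.45
tcp_pos: [0.5701, -0.0564, 0.2266]
eef_rot: [179.9, 0.2, 122.4]
contact_force: [1.2, -0.6, -1.8]
gripper_width: 0.0452
```

```bash
python3 go.py
```

```text
16.45 [ 0.5701 -0.0564  0.2266] [1.7986e+02 1.6000e-01 1.2239e+02] q [ 1.400e+01  1.030e+01 -1.150e+01  1.000e-01 -6.800e+01 -1.616e+02] F [ 1.18 -0.58 -1.85] M [-0.236 -0.227  0.692] w 0.0452
to axis [ 0.012 -0.009 -0.035]
```

Request:
apply_moves:
  targets:
    - [[0, 0, 0], [0, 0, 0.25], 40]

```text
time_s: 16.55
tcp_pos: [0.5701, -0.0564, 0.2266]
eef_rot: [179.9, 0.2, 120.4]
contact_force: [2.1, -1.5, -2.1]
gripper_width: 0.0451
```

```bash
python3 go.py
```

```text
16.55 [ 0.5701 -0.0564  0.2266] [1.7986e+02 1.7000e-01 1.2045e+02] q [ 1.400e+01  1.030e+01 -1.150e+01  1.000e-01 -6.800e+01 -1.636e+02] F [ 2.07 -1.48 -2.12] M [-0.25  -0.242  0.784] w 0.0451
to axis [ 0.012 -0.009 -0.035]
```

Request:
apply_moves:
  targets:
    - [[0, 0, 0], [0, 0, 0.1], 40]

```text
time_s: 16.65
tcp_pos: [0.5701, -0.0564, 0.2266]
eef_rot: [179.9, 0.2, 119.7]
contact_force: [0.6, -0.9, -2.2]
gripper_width: 0.0449
```

```bash
python3 go.py
```

```text
16.65 [ 0.5701 -0.0564  0.2266] [179.87   0.18 119.72] q [ 1.400e+01  1.030e+01 -1.150e+01  1.000e-01 -6.800e+01 -1.643e+02] F [ 0.62 -0.9  -2.19] M [-0.257 -0.256  0.813] w 0.0449
to axis [ 0.011 -0.009 -0.035]
```

The peak tightening torque reads 0.81 N m. I'll release and retreat upward.

Request:
apply_moves:
  targets:
    - [[0, 0, 0], [0, 0, 0], 66]
    - [[0, 0, 0], [0, 0, 0], 66]
    - [[0, 0, 0], [0, 0, 0], 66]
    - [[0, 0, -0.4], [0, 0, 0], 66]
    - [[0, 0, -0.8], [0, 0, 0], 66]

```text
time_s: 17.15
tcp_pos: [0.5678, -0.0564, 0.2721]
eef_rot: [-179.8, -0.0, 119.8]
contact_force: [0.8, 0.1, 0.8]
gripper_width: 0.0658
```

Request:
apply_moves:
  targets:
    - [[0, 0, -0.8], [0, 0, 0], 66]
    - [[0, 0, -0.8], [0, 0, 0], 66]
    - [[-0.6, 0, -0.6], [0, 0, 0], 66]
    - [[-0.8, 0, 0], [0, 0, 0], 66]
    - [[0, 0, 0], [0, 0, 0], 66]

```text
time_s: 17.65
tcp_pos: [0.5976, -0.1062, 0.3703]
eef_rot: [179.7, 0.2, 120.0]
contact_force: [-0.7, 0.2, -0.8]
gripper_width: 0.0659
```

Run:
```python
from go import *
c=r.capture("wrist");cv2.imwrite("pics/wristA.png",c["img"])
np.savez("pics/wA.npz",**c,**{k:st[k] for k in("tcp_pos","eef_rot")})
s=r.capture("scene");np.savez("pics/sA.npz",**s)
o=np.load("pics/scene.npz")["img"]
cv2.imwrite("pics/cmp.png",np.hstack([cv2.resize(i[190:250,270:320],None,fx=8,fy=9,interpolation=cv2.INTER_CUBIC) for i in (o,s["img"])]))
```

```text
17.65 [ 0.5976 -0.1062  0.3703] [179.7    0.24 120.01] q [ 8.400e+00  1.060e+01  7.100e+00  1.000e-01 -8.620e+01 -1.584e+02] F [-0.67  0.22 -0.76] M [-0.055 -0.149  0.019] w 0.0659
to axis [ 1.448e+00 -3.000e-03  3.552e+00]
```

View pics/wristA.png

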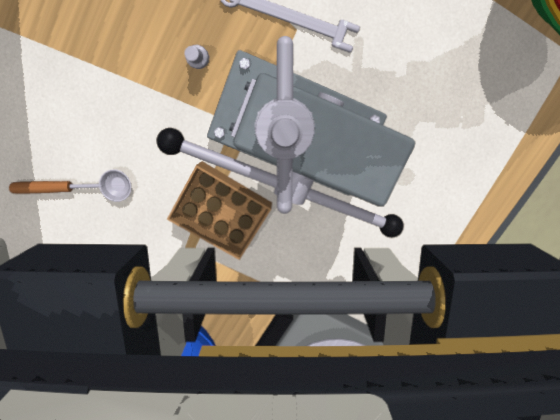

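View pics/cmp.png

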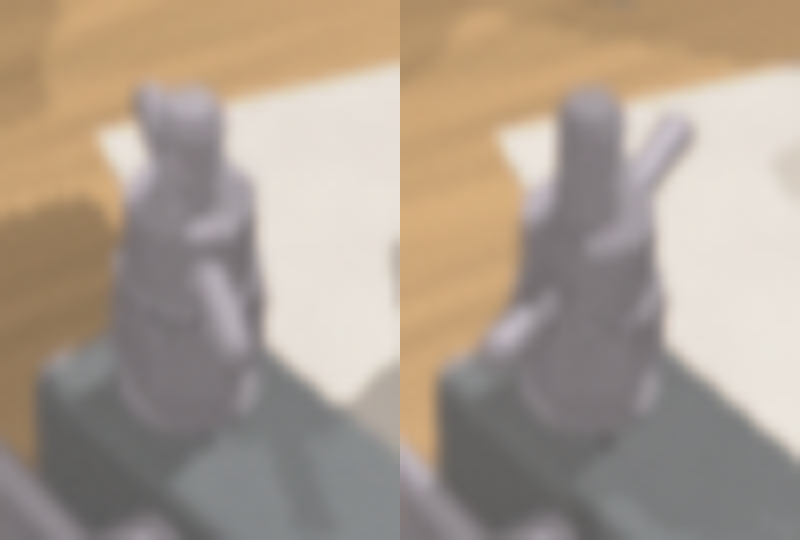

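Run:
```python
from h import *
a=dict(np.load("pics/w2.npz"));b=dict(np.load("pics/wA.npz"))
ax=np.array([.5695,-.0562])
for n,c in(("before",a),("after",b)):
    P=np.array([depth(c,u,v,c) for v in range(30,215) for u in range(240,330) if c["z_map"][v,u]>0])
    d=np.linalg.norm(P[:,:2]-ax,axis=1)
    m=(d>.014)&(d<.021)&(P[:,2]>.25)
    k=(d>.035)&(d<.066)&(P[:,2]>.24)
    q=P[k][:,:2]-ax; w=np.linalg.svd(q-q.mean(0))[2][0] if 0 else np.linalg.eigh(q.T@q)[1][:,1]
    print(n,"barrel top",np.median(P[m][:,2]).round(4),m.sum(),"arm dir",np.degrees(np.arctan2(w[1],w[0]))%180)
# stop nut outline in scene, before/after
for f in("scene","sA"):
    g=cv2.cvtColor(np.load(f"pics/{f}.npz")["img"],cv2.COLOR_BGR2GRAY)
    print(f,[g[v,280:306].tolist() for v in(228,233)])
```

```text
before barrel top 0.2673 958 arm dir 160.2168400838597
after barrel top 0.2618 1264 arm dir 119.5724199677109
scene [[127, 128, 130, 127, 119, 114, 114, 115, 118, 121, 119, 118, 120, 119, 119, 121, 126, 137, 150, 156, 151, 133, 135, 173, 204, 218], [121, 114, 109, 107, 109, 121, 124, 120, 117, 119, 118, 118, 119, 119, 120, 120, 119, 119, 118, 125, 142, 146, 133, 124, 121, 122]]
sA [[151, 157, 162, 161, 149, 132, 121, 117, 117, 121, 122, 121, 121, 120, 122, 122, 123, 122, 120, 116, 116, 118, 135, 175, 206, 220], [123, 115, 111, 108, 112, 122, 126, 122, 120, 121, 122, 121, 120, 121, 122, 122, 122, 121, 121, 128, 144, 147, 135, 126, 124, 124]]
```

Row 233, which crosses the stop nut, has the same profile before and after. The lock nut sank 5.5 mm and holds the angle at which it was released.

```bash
python3 -c "
from h import *
print(r.close_job())"
```

```text
the job is handed in; nothing more can be done
None
```

The lock nut is tight against the stop nut at about 0.81 N m, and the job is handed in at about 18 s. I gripped its barrel and turned it about 400° clockwise in two strokes, then let go and backed the gripper away.

**Checks after letting go:**
- **Lock nut:** its top had dropped 5.5 mm, which fits about 400° at 5 mm per turn. Its arm pointed to 119.6°, against 119.7° in the grip at the end of tightening, so it held when released.
- **Stop nut:** the scene camera shows the same outline before and after. Its corner was not clearly visible, so I have no direct corner measurement. The torque I read never passed 0.82 N m, below the 1 N m needed to turn it.
- **Other things on the table:** I saw no contact with any of them. I did not measure each one again.

**Disagreement:** the fingertips were really about 16 mm behind the reported TCP, not 17 mm ahead as stated. My first grasp therefore closed above the barrel without touching it. I took the offset from two cameras and regrasped lower.

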